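Clip on the temperature sensor and hold the cooling-cage gate ajar

ROBOT

A 7-joint arm with a two-finger parallel gripper is mounted at the origin on the work surface. World frame = base frame: x ahead of the robot, y to its left, z up, the work surface at z = 0. Lengths are in mm, angles in rad, forces in N, time in s.
With the tool pointing down it reaches from about 350 to 775 mm from the base axis. Payload 3.1 kg.
Tool frame: the origin (TCP) lies midway between the tips of the shut fingers; the grasp point (between the pads) lies 19 mm behind it (env.hold_point_z is the distance from the TCP to the grasp point, in mm); z points along the fingers, y is the line along which they close (so a half turn about z gives the same grasp; the last joint's range is limited). The gripper opens to 85 mm and grips with 20 to 120 N. Pads are 22 mm wide; open, the fingers measure 114 mm over their backs; the gripper's body (76 mm by 85 mm) begins 54 mm behind the grasp point. The pads swing forward as they close: fully open they stand 13 mm farther back than shut.
Start: joints at [-1.349, 0.311, 0.014, 1.512, -0.004, 1.319, -0.027], TCP at [143.385, 530.998, 205.904] pointing down, gripper open.
Joint ranges: [-2.7, 2.7], [-0.3, 1.91], [-1.27, 1.3], [0.12, 2.57], [-1.44, 4.58], [0.2, 2.03], [-3.05, 3.05]. Speed limits (rad/s): [2.79, 2.79, 3.14, 3.14, 3.14, 3.14, 3.14].

INTERFACE

Orientations are given as [roll, pitch, yaw] about the fixed x, y, z axes, in that order (R = Rz(yaw) Ry(pitch) Rx(roll)).
In Python, from plant import env gives the robot as it stands.
- The arm moves only by the tool move_arm, never from a script. Its argument "increments" is a list of rows, each a list of 3 entries, a list of its own where there are three numbers: the shift along the tool's x, y, z each as a share of 10 cm, from -1 to 1, then the turn, a rotation vector about the tool's x, y, z each as a share of 180 degrees, from -1 to 1, then the opening, from 0 (shut) to 1 (fully open). A call has 1 to 12 rows; each row shifts and turns the commanded pose from where the row before left it, along the tool's axes as they then stand; what a row does not reach is not made up. A row lasts 1/10 s, in which the tool goes at most 50 mm and 8.59 degrees, less where a joint would pass 70% of its speed; a pose out of reach is approached as far as the arm can. A call with a number of a shift or a turn outside -1 to 1 is refused whole. A call with a gripper value outside its range is refused whole. The fingers move at their own pace and stop on an object; "newtons" is the grip in N (left out, the last holds). Time passes only in rows, so rows that do not move let the fingers close. It gives the time, the measured TCP pose, the force, the opening and the grip force at its end, in the units of the state.
- env.sense(): the state, without advancing time (a new reading comes with each control period).
- env.get_image(name): name is "scene" or "top" or "wrist"; returns the picture (420x560x3 uint8, red, green, blue); there is no depth.
- env.calibration(name): a dict with "intrinsics" (3x3 intrinsics, pixels), "R" (3x3) and "t" (3): a world point X has camera coordinates R X + t; the wrist camera has in their place "mount" (4x4, takes a point from camera to tool coordinates, whose origin is the TCP and whose axes are the flange's). Camera axes: x right, y down, z forward; pixel columns grow to the right and rows downward; lengths in mm; the calibration is good to about 2 mm. A picture is of the moment at which its call begins: read the wrist's pose just before it. calibration takes no time and is no camera call.
- env.close_job(): hands the job in; it is judged then, once.
Trained networks look in the newest picture that a camera, given by its name, has taken for a name from the list of things; names that differ only in an ending like _2 or _b are one class to them, and where a whole thing is asked for, a point or a joint stands for the part that bears it (a point fixed in the world has none). Each returns a list of dicts, best first, with "p" (0 to 1); they miss things now and then, are a little off and sometimes report something else, mostly with a low value. They report only what shows in the picture. A call takes as long as a camera call.
- env.recognise(camera, query): "location" ([column, row] in pixels, amid what is visible of it).
- env.place_of(camera, query): "location" ([column, row] in pixels: a listed point, or the origin of a listed thing).
The state is a dict: "clock": time; "joint_pos": joint angles; "qd": joint speeds; "tau": joint torques, N m; "ee_pos": TCP position; "tool_rot": TCP orientation; "ft_force": force on the tool from outside, world axes, zero at the start; "torque": the same for the moment, N m; "width": finger opening in mm; "grip_force": force on a finger pad.
Only numpy, scipy, OpenCV 4.12 (cv2) and the standard library are available. Lean on these libraries where they do the work, as an engineer would, in place of code of your own. Each camera call takes 0.05 s, during which the arm holds its last target. There are 200 camera calls.

TASK

Check how far the cooling cage has cooled: squeeze the orange sensor clip off its stand and let it grip the top edge of the blue tab beside the red gate, about the middle and standing upright. Then raise the gate's sagging bolt so its nose clears the bent keeper, draw it right back without forcing it, pull the gate about 8 cm ajar at its free edge and finish while still holding it steady there (it springs shut if let go). Leave the other things on the bench and in the cage where they are.

Things in the scene. Friction and masses are not known exactly. Their poses are not given: they have to be found in the camera images.
- clip: Orange sprung peg clip, 78 mm tall, 90 g, with a white puck (24 mm dia) at each end of its pivot (44 mm over both along x). Origin: pivot centre; z up to the handles, x along the pivot and the gripped edge, y the squeezing direction. Jaws reach 44 mm below the pivot with 16 mm rubber pads at the tips; the pucks rest on the edge when the pivot is 12 mm above it, as at the start.
- clip_handles (a point): Midway between the clip's two handle bars (8 mm round, 26 mm long along the clip's x), 30 mm above its pivot, same axes as the clip. At rest 48 mm over both bars along y. Squeezing them along y from above (spring, 7 to 10 N) opens the jaws; at the stop the bars are 24 mm over all and 35 mm above the pivot and the jaw tips 36 mm apart. Letting go closes the jaws.
- stand_edge (a point): Middle of the top edge of the stand's upright steel plate (5 mm thick, 70 mm long, on a wooden foot), 100 mm above the bench, where the clip is clamped at the start; y runs along the edge, x through the plate.
- tab_edge (a point): Middle of the top edge of the blue upright tab at the left of the cage's front: plate 5 mm thick along x, edge 70 mm long along y, top 100 mm above the bench and 80 mm above the cage's foot. The clip belongs here with its jaws astride the plate, clip x along this y, its pivot 12 mm above the edge when its pucks sit on it (up to 34 mm still grips).
- tab: The blue tab itself (origin at the middle of its foot, same axes as tab_edge); fixed to the cage.
- gate (a joint): Opening angle of the red gate in rad: 0 shut, positive as its free edge swings towards the robot (counter-clockwise seen from above), up to 1.2. The free edge is 288 mm from the hinge, so 0.28 rad is 8 cm. A spring always pulls it shut (0.4 N m when shut, 0.54 N m at 0.28 rad), about 3 N at the bolt knob.
- gate_hinge (a point): Point on the gate's upright hinge axis at the height of the bolt, 165 mm above the bench. Axes turn with the gate: y along the gate from the hinge to its free edge, x into the cage, z up. The gate's top is 195 mm above the bench and the cage's top bars 220 mm.
- gate_leaf: The gate leaf (origin on the hinge axis at bench level, axes as gate_hinge): red frame 288 mm wide with steel bars, carrying the bolt.
- bolt (a joint): How far the bolt is drawn back from the keeper, m: 0 fully shot, 0.045 fully drawn (stop). It stays where left (about 1.5 N friction). Drawn past 0.030 its nose is clear of the keeper.
- bolt_lift (a joint): How far the bolt is raised in its worn straps, m: 0 hanging, 0.020 at the top stop. It falls back by its weight (about 2 N). The nose passes over the keeper's lip only when raised at least 0.012.
- bolt_knob (a point): Grip point on the bolt's black upright knob: cylinder 18 mm in diameter, from 36 mm below to 20 mm above this point, 195 mm above the bench at rest; pinch it from above. Its lower end sits on a 12 mm stem running 53 mm back (+x) to the bolt rod; the knob's axis is 69 mm out from the gate's face. Axes as gate_hinge: the bolt draws back along -y, towards the hinge.
- bolt_nose (a point): Underside of the bolt's nose, a 12 mm block that hangs 12 mm below the 12 mm rod at its end, behind the keeper's lip.
- lip_top (a point): Top of the keeper's bent brass lip on the post at the gate's free edge (5 mm thick, 157 mm above the bench). It catches the nose when the bolt is drawn without being raised; the keeper's front plate stops the gate while the bolt is in it.
- bolt_rod: The bolt: steel rod 205 mm long with nose, stem and knob (origin on the rod's axis where the stem joins; axes as gate_hinge).
- keeper: The brass keeper on the cage's left front post (its origin is the middle of the cage's underside).
- ornament: Bystander in the cage: green glass bauble on a foot, 100 mm tall, origin under its foot.
- marver: Bystander: dark steel block 90 x 60 x 18 mm, origin at its underside.
- paddle: Bystander: spatula lying on the bench.
- glue: Bystander: yellow bottle, 60 mm diameter, 170 mm tall, origin at its underside.
- cup: Bystander: blue cup, 76 mm diameter, 85 mm tall, origin at its underside.

How it is judged:
By the outcome, as a careful person would: the job done as asked, in the order asked, and still so for the second after the job is handed in, while the arm keeps its last pose, push and grip.
It also fails if it takes over 50 s, if anything falls off the work surface, if the arm or the gripper's body presses on something with over 40 N, if the wrist force passes 120 N, or if a joint passes its speed limit or range.

## Working session

There is one attempt and no reset: what is moved stays moved. The work goes in short steps, Python scripts to look and compute and a tool call to move; the robot and the scene stay as the last step left them, time stands still between calls to the robot, and variables do not carry over. Pictures are saved under pics/ and viewed, at most 10 in all, crops included, and the job is handed in when it is done.

Besides the shell and the picture viewer there is one more tool, called after "Emit:" as name(argument=value, ...) on one line, values as JSON. move_arm: Moves the arm, as the interface text tells. Its arguments: {"type":"object","properties":{"increments":{"type":"array"},"newtons":{"type":"number"}},"required":["increments"]}

```bash
mkdir -p pics; ls; cat > h.py <<'E'
import numpy as np, cv2
from plant import env
from scipy.spatial.transform import Rotation as Ro
def shot(n,f=None):
    im=env.get_image(n)
    if f: cv2.imwrite('pics/'+f,im[:,:,::-1])
    return im
def cam(n):
    c=env.calibration(n);K=np.array(c['intrinsics'])
    if 'mount' in c:
        s=env.sense();T=np.eye(4);T[:3,:3]=Ro.from_euler('xyz',s['tool_rot']).as_matrix();T[:3,3]=s['ee_pos']
        W=np.linalg.inv(T@np.array(c['mount']));return K,W[:3,:3],W[:3,3]
    return K,np.array(c['R']),np.array(c['t'])
def atz(n,px,z,C=None):
    K,R,t=C or cam(n);d=R.T@np.linalg.inv(K)@[px[0],px[1],1];o=-R.T@t
    return o+d*(z-o[2])/d[2]
def tri(obs): # [(cam,px)]
    A=[];b=[]
    for n,px in obs:
        K,R,t=cam(n);d=R.T@np.linalg.inv(K)@[px[0],px[1],1];d/=np.linalg.norm(d);o=-R.T@t
        P=np.eye(3)-np.outer(d,d);A.append(P);b.append(P@o)
    A=np.vstack(A);b=np.hstack(b);x=np.linalg.lstsq(A,b,rcond=None)[0]
    return x,np.linalg.norm(A@x-b)
E
python3 - <<'E'
from h import *
for n in('scene','top','wrist'): shot(n,n+'0.png')
Z={'clip':112,'clip_handles':142,'stand_edge':100,'tab_edge':100,'gate_hinge':165,'bolt_knob':195,'lip_top':157,'ornament':0,'glue':0,'cup':0,'marver':0,'keeper':None,'bolt_nose':None}
for q,z in Z.items():
    o=[]
    for n in('scene','top'):
        r=env.place_of(n,q)
        if r:
            p=r[0]['location'];o.append((n,p));print(q,n,np.round(p),round(r[0]['p'],2),np.round(atz(n,p,z),0) if z is not None else '')
    if len(o)==2:
        x,e=tri(o);print('   tri',np.round(x,1),round(e,1))
s=env.sense();print({k:np.round(v,3) for k,v in s.items()},env.hold_point_z)
E
```

```text
pics
clip scene [231. 150.] 0.56 [ 388. -357.  112.]
clip top [399. 276.] 0.7 [ 391. -336.  112.]
   tri [ 395.5 -340.1  119.6] 10.7
clip_handles scene [232. 146.] 0.65 [ 405. -337.  142.]
clip_handles top [404. 272.] 0.68 [ 403. -342.  142.]
   tri [ 402.1 -341.2  139.5] 1.9
stand_edge scene [231. 151.] 0.72 [ 378. -366.  100.]
stand_edge top [402. 270.] 0.77 [ 408. -350.  100.]
   tri [ 406.9 -342.3  121.5] 2.9
tab_edge scene [360. 239.] 0.84 [547. 231. 100.]
tab_edge top [212. 224.] 0.77 [544. 234. 100.]
   tri [545.  232.4  99.3] 3.0
gate_hinge scene [232. 180.] 0.9 [ 596. -175.  165.]
gate_hinge top [343. 199.] 0.92 [ 615. -165.  165.]
   tri [ 612.1 -162.   178.9] 2.3
bolt_knob scene [310. 182.] 0.53 [510.  42. 195.]
bolt_knob top [270. 232.] 0.75 [514.  49. 195.]
   tri [514.5  46.7 198.9] 3.2
lip_top scene [331. 210.] 0.53 [548. 134. 157.]
lip_top top [242. 221.] 0.53 [550. 135. 157.]
   tri [549.9 134.7 158.7] 0.5
ornament scene [233. 267.] 0.94 [753. -52.   0.]
ornament top [300. 159.] 0.49 [775. -43.   0.]
   tri [768.9 -40.3  20.2] 3.1
glue scene [455. 303.] 0.65 [524. 50
[... 268 characters left out ...]
97. 258.] 0.57 [442. -31.   0.]
   tri [443.  -32.6  13.7] 3.3
bolt_nose scene [307. 202.] 0.53 
bolt_nose top [235. 219.] 0.67 
   tri [571.2 115.4 192.9] 55.7
{'clock': np.float64(1.45), 'joint_pos': array([-1.349,  0.311,  0.014,  1.512, -0.004,  1.319, -0.027]), 'qd': array([-0.001, -0.002,  0.001,  0.   , -0.001,  0.001, -0.001]), 'tau': array([ 0.0000e+00, -3.7980e+01,  1.4600e-01, -2.3086e+01,  1.2000e-02,
        2.0000e-03, -0.0000e+00]), 'ee_pos': array([143.382, 530.993, 205.909]), 'tool_rot': array([3.142, 0.   , 2.878]), 'ft_force': array([0.225, 0.846, 0.461]), 'torque': array([0.034, 0.057, 0.048]), 'grip_force': np.float64(0.0), 'width': np.float64(85.451)} 18.700000000000003
```

View pics/scene0.png

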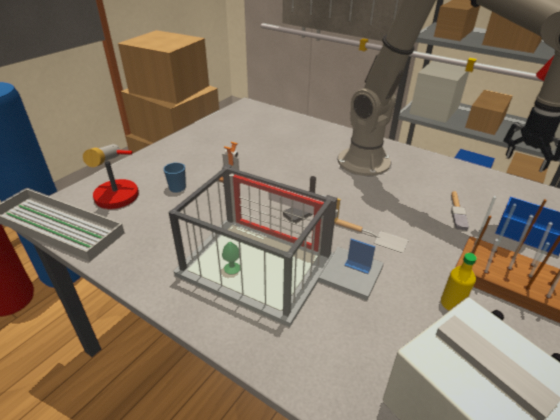

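View pics/top0.png

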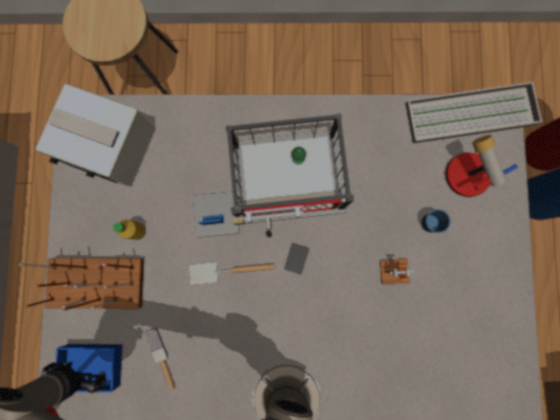

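```bash
cat >> h.py <<'E'
def plan(wps,grip,start=None,step=48,deg=8.4,nd=2):
    """wps: (x,y,z,yaw) tool pointing down; prints rows"""
    if start is None:
        s=env.sense();start=[*s['ee_pos'],s['tool_rot'][2]]
    p=np.array(start,float);rows=[]
    for w in wps:
        w=np.array(w,float);d=w-p;d[3]=(d[3]+np.pi)%(2*np.pi)-np.pi if abs(d[3])>np.pi else d[3]
        n=max(1,int(np.ceil(max(np.linalg.norm(d[:3])/step,abs(np.degrees(d[3]))/deg))))
        p0=p.copy()
        for i in range(1,n+1):
            q=p0+d*i/n;R=Ro.from_euler('xyz',[np.pi,0,p[3]])
            l=np.round(R.inv().apply((q-p)[:3])/100,nd);t=round(-(q[3]-p[3])/np.pi,4)
            rows.append([list(map(float,l)),[0,0,float(t)],grip])
            p[:3]+=R.apply(l*100);p[3]-=t*np.pi
    for i in range(0,len(rows),12): print(str(rows[i:i+12]).replace(' ',''))
    print('end',np.round(p,2))
E
python3 - <<'E'
from h import *
print(np.round(env.calibration('wrist')['mount'],3),np.round(env.calibration('wrist')['intrinsics']))
s=env.sense();y0=s['tool_rot'][2];a0=np.arctan2(s['ee_pos'][1],s['ee_pos'][0])
W=[]
for a in np.linspace(a0,-.707,8)[1:]:
    r=500; W.append((r*np.cos(a),r*np.sin(a),270,y0+a-a0))
plan(W,1)
E
```

```text
[[-1.00000e-03 -9.46000e-01 -3.23000e-01  8.26770e+01]
 [ 1.00000e+00 -1.00000e-03 -1.00000e-03  9.00000e-03]
 [ 0.00000e+00 -3.23000e-01  9.46000e-01 -1.68641e+02]
 [ 0.00000e+00  0.00000e+00  0.00000e+00  1.00000e+00]] [[297.   0. 276.]
 [  0. 297. 210.]
 [  0.   0.   1.]]
[[[-0.35,-0.18,-0.16],[0,0,0.0229],1],[[-0.37,-0.15,-0.16],[0,0,0.0229],1],[[-0.38,-0.12,-0.16],[0,0,0.0229],1],[[-0.38,-0.1,-0.16],[0,0,0.0229],1],[[-0.47,-0.07,-0.0],[0,0,0.0305],1],[[-0.48,-0.02,-0.0],[0,0,0.0305],1],[[-0.48,0.03,-0.0],[0,0,0.0306],1],[[-0.47,-0.07,-0.0],[0,0,0.0305],1],[[-0.48,-0.02,-0.0],[0,0,0.0305],1],[[-0.48,0.02,-0.0],[0,0,0.0306],1],[[-0.47,-0.07,-0.0],[0,0,0.0305],1],[[-0.48,-0.02,-0.0],[0,0,0.0305],1]]
[[[-0.48,0.02,-0.0],[0,0,0.0305],1],[[-0.47,-0.07,-0.0],[0,0,0.0305],1],[[-0.48,-0.02,-0.0],[0,0,0.0306],1],[[-0.47,0.02,-0.0],[0,0,0.0305],1],[[-0.47,-0.07,-0.0],[0,0,0.0305],1],[[-0.48,-0.02,-0.0],[0,0,0.0306],1],[[-0.48,0.02,-0.0],[0,0,0.0305],1],[[-0.47,-0.07,-0.0],[0,0,0.0305],1],[[-0.48,-0.02,-0.0],[0,0,0.0306],1],[[-0.48,0.02,-0.0],[0,0,0.0305],1]]
end [ 379.85 -324.64  269.91    0.86]
```

```bash
python3 -c "
import cv2
a=cv2.imread('pics/top0.png');b=cv2.imread('pics/scene0.png')
A=cv2.resize(a[180:295,195:425],None,fx=3.4,fy=3.4,interpolation=2)[:, :800];cv2.imwrite('pics/c0.png',A)"
```

```text
(no output)
```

View pics/c0.png

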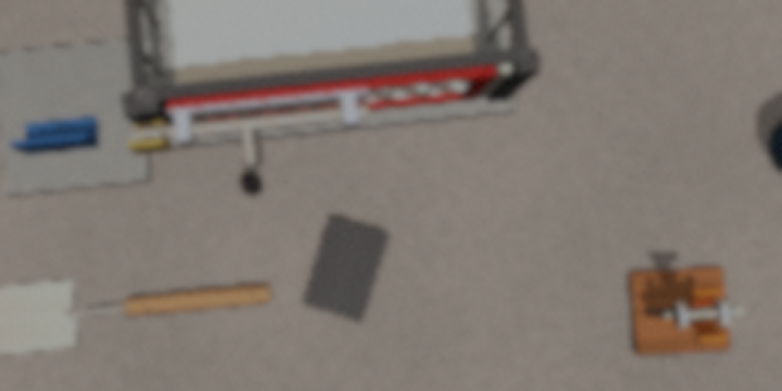

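Emit:
move_arm(increments=[[[-0.35, -0.18, -0.16], [0, 0, 0.0229], 1], [[-0.37, -0.15, -0.16], [0, 0, 0.0229], 1], [[-0.38, -0.12, -0.16], [0, 0, 0.0229], 1], [[-0.38, -0.1, -0.16], [0, 0, 0.0229], 1], [[-0.47, -0.07, 0], [0, 0, 0.0305], 1], [[-0.48, -0.02, 0], [0, 0, 0.0305], 1], [[-0.48, 0.03, 0], [0, 0, 0.0306], 1], [[-0.47, -0.07, 0], [0, 0, 0.0305], 1], [[-0.48, -0.02, 0], [0, 0, 0.0305], 1], [[-0.48, 0.02, 0], [0, 0, 0.0306], 1], [[-0.47, -0.07, 0], [0, 0, 0.0305], 1]], newtons=30)

```text
clock: 2.55
ee_pos: [467.5, 167.7, 269.9]
tool_rot: [3.14, 0.001, 1.915]
ft_force: [-0.1, 0.7, 0.5]
width: 85.5
grip_force: 0.0
```

```bash
python3 - <<'E'
from h import *
shot('wrist','w1.png')
s=env.sense();print(s['clock'],np.round(s['ee_pos'],1),np.round(s['tool_rot'],3),np.round(s['joint_pos'],2))
C=cam('wrist')
for q,z in {'tab_edge':100,'bolt_knob':195,'lip_top':157,'gate_hinge':165}.items():
    r=env.place_of('wrist',q)
    if r: print(q,np.round(r[0]['location']),round(r[0]['p'],2),np.round(atz('wrist',r[0]['location'],z,C),1))
E
```

```text
2.6 [470.  155.5 270.5] [3.141 0.009 1.896] [-0.76  0.17  0.48  1.55 -0.07  1.44  0.04]
tab_edge [375. 148.] 0.76 [563.2 227.9 100. ]
bolt_knob [278. 329.] 0.95 [513.3  34.4 195. ]
lip_top [343. 253.] 0.91 [557.5 118.6 157. ]
```

View pics/w1.png

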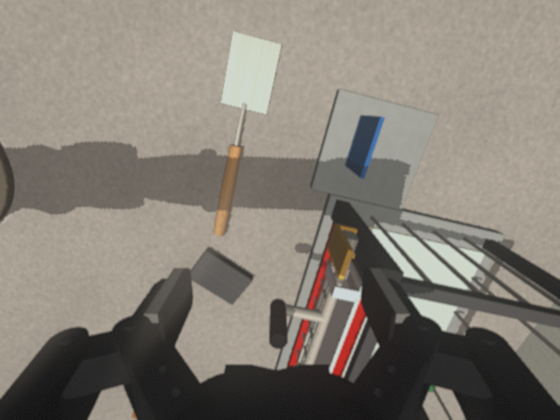

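```bash
python3 - <<'E'
from h import *
plan([(480,0,265,1.75),(460,-150,262,1.65),(402,-335,255,1.57)],1)
E
```

```text
[[[-0.41,-0.11,0.01],[0,0,0.0135],1],[[-0.42,-0.09,0.01],[0,0,0.0134],1],[[-0.42,-0.08,0.02],[0,0,0.0135],1],[[-0.42,-0.06,0.01],[0,0,0.0134],1],[[-0.36,-0.12,0.01],[0,0,0.008],1],[[-0.36,-0.1,0.0],[0,0,0.0079],1],[[-0.37,-0.1,0.01],[0,0,0.008],1],[[-0.36,-0.09,0.01],[0,0,0.008],1],[[-0.36,-0.14,0.01],[0,0,0.0051],1],[[-0.36,-0.14,0.02],[0,0,0.0051],1],[[-0.37,-0.14,0.01],[0,0,0.0051],1],[[-0.37,-0.12,0.02],[0,0,0.005],1]]
[[[-0.36,-0.12,0.01],[0,0,0.0051],1]]
end [ 402.48 -334.55  254.94    1.57]
```

Emit:
move_arm(increments=[[[-0.41, -0.11, 0.01], [0, 0, 0.0135], 1], [[-0.42, -0.09, 0.01], [0, 0, 0.0134], 1], [[-0.42, -0.08, 0.02], [0, 0, 0.0135], 1], [[-0.42, -0.06, 0.01], [0, 0, 0.0134], 1], [[-0.36, -0.12, 0.01], [0, 0, 0.008], 1], [[-0.36, -0.1, 0.0], [0, 0, 0.0079], 1], [[-0.37, -0.1, 0.01], [0, 0, 0.008], 1], [[-0.36, -0.09, 0.01], [0, 0, 0.008], 1], [[-0.36, -0.14, 0.01], [0, 0, 0.0051], 1], [[-0.36, -0.14, 0.02], [0, 0, 0.0051], 1], [[-0.37, -0.14, 0.01], [0, 0, 0.0051], 1], [[-0.37, -0.12, 0.02], [0, 0, 0.005], 1]])

```text
clock: 4.0
ee_pos: [415.1, -298.1, 255.8]
tool_rot: [3.141, -0.001, 1.591]
ft_force: [-0.0, 0.5, -1.0]
width: 85.5
grip_force: 0.0
```

Emit:
move_arm(increments=[[[-0.36, -0.12, 0.01], [0, 0, 0.0051], 1], [[0, 0, 0], [0, 0, 0], 1], [[0, 0, 0], [0, 0, 0], 1], [[0, 0, 0], [0, 0, 0], 1]])

```text
clock: 4.4
ee_pos: [404.4, -332.6, 254.5]
tool_rot: [3.141, -0.002, 1.575]
ft_force: [0.4, -0.7, -0.1]
width: 85.3
grip_force: 0.0
```

```bash
python3 - <<'E'
from h import *
C=cam('wrist');shot('wrist','w2.png')
s=env.sense();print(s['clock'],np.round(s['ee_pos'],1),np.round(s['tool_rot'],3),np.round(s['joint_pos'],2),np.round(s['ft_force'],1))
for q,z in {'clip':112,'clip_handles':142,'stand_edge':100}.items():
    r=env.place_of('wrist',q)
    if r: print(q,np.round(r[0]['location']),round(r[0]['p'],2),np.round(atz('wrist',r[0]['location'],z,C),1))
E
```

```text
4.45 [ 404.4 -332.6  254.6] [ 3.141e+00 -2.000e-03  1.575e+00] [ 0.01  0.3   0.85  1.51 -0.23  1.43  0.87] [0.5 0.2 0.7]
clip [273. 197.] 0.66 [ 401.1 -340.5  112. ]
clip_handles [270. 208.] 0.82 [ 398.9 -343.7  142. ]
stand_edge [274. 200.] 0.72 [ 402.6 -347.1  100. ]
```

View pics/w2.png

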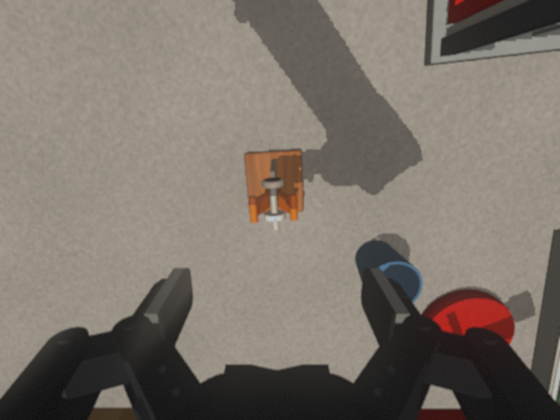

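Emit:
move_arm(increments=[[[-0.1, -0.02, 0.4], [0, 0, -0.0143], 1], [[0, 0, 0.38], [0, 0, 0], 1], [[0, 0, 0], [0, 0, 0], 1], [[0, 0, 0], [0, 0, 0], 1]])

```text
clock: 5.0
ee_pos: [401.0, -344.4, 177.3]
tool_rot: [-3.141, -0.0, 1.616]
ft_force: [1.8, 0.7, 1.5]
width: 85.5
grip_force: 0.0
```

```bash
python3 - <<'E'
from h import *
C=cam('wrist');im=shot('wrist','w3.png')
s=env.sense();print(s['clock'],np.round(s['ee_pos'],1),np.round(s['tool_rot'],3))
for q,z in {'clip':112,'clip_handles':142,'stand_edge':100}.items():
    r=env.place_of('wrist',q)
    if r: print(q,np.round(r[0]['location']),round(r[0]['p'],2),np.round(atz('wrist',r[0]['location'],z,C),1))
cv2.imwrite('pics/w3c.png',cv2.resize(im[180:380,170:380,::-1],None,fx=3,fy=3))
E
```

```text
5.05 [ 401.7 -345.5  178.6] [3.140e+00 2.000e-03 1.616e+00]
clip [277. 211.] 0.6 [ 401.7 -342.4  112. ]
clip_handles [276. 227.] 0.73 [ 400.6 -344.7  142. ]
stand_edge [277. 211.] 0.77 [ 402.1 -346.5  100. ]
```

View pics/w3c.png

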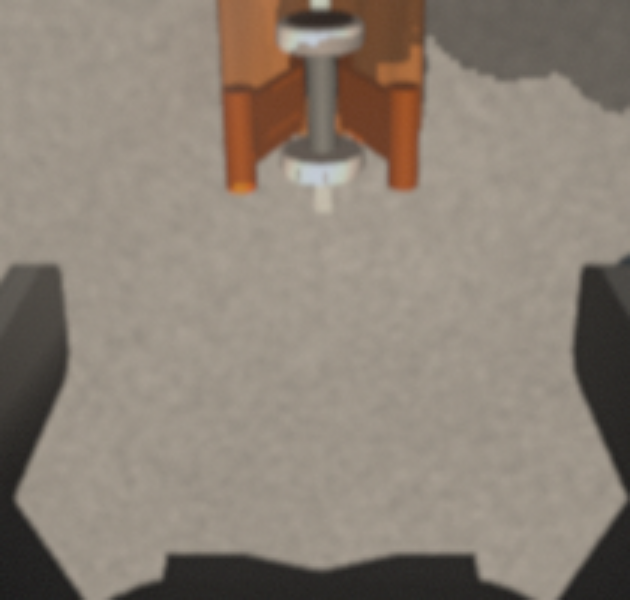

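Emit:
move_arm(increments=[[[0.01, 0, 0.25], [0, 0, 0], 1], [[0, 0, 0.25], [0, 0, 0], 1], [[0, 0, 0], [0, 0, 0], 0.6], [[0, 0, 0], [0, 0, 0], 0.2], [[0, 0, 0], [0, 0, 0], 0.1], [[0, 0, 0], [0, 0, 0], 0.1], [[0, 0, 0], [0, 0, 0], 0.1], [[0, 0, 0], [0, 0, 0], 0.1]], newtons=30)

```text
clock: 6.0
ee_pos: [400.8, -344.4, 127.5]
tool_rot: [3.141, 0.001, 1.615]
ft_force: [0.5, -0.7, 0.5]
width: 8.4
grip_force: 0.0
```

```bash
python3 - <<'E'
from h import *
im=shot('wrist');sc=shot('scene')
a=cv2.resize(im[150:420,140:420],(560,540));b=cv2.resize(sc[110:210,180:285],None,fx=2.2,fy=5.4)[:540]
b=cv2.resize(sc[120:200,190:270],(240,240));b=cv2.copyMakeBorder(b,0,300,0,0,0)
cv2.imwrite('pics/w4.png',np.hstack([a,b])[:,:,::-1])
s=env.sense();print(s['clock'],s['width'],s['ee_pos'])
E
```

```text
6.1 8.574115318803464 [ 400.59237328 -344.16213285  127.12090295]
```

View pics/w4.png

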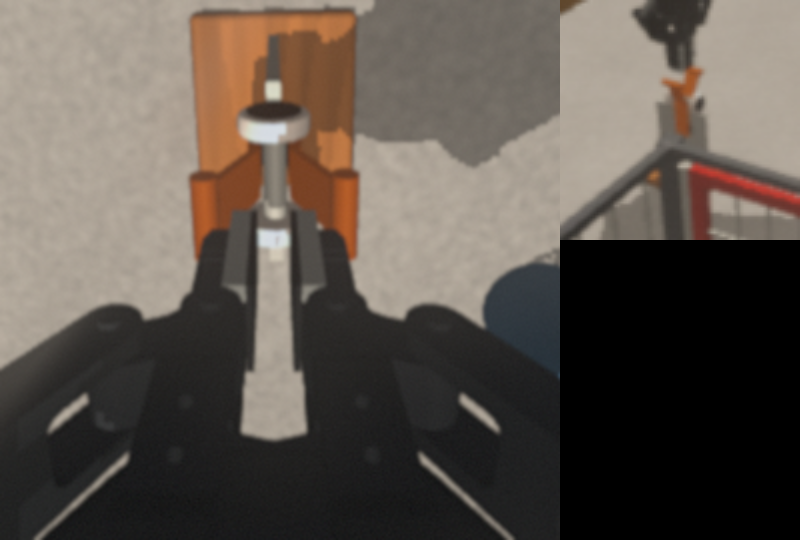

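```bash
python3 - <<'E'
from h import *
K,R,t=C=cam('wrist')
for X in [(401,-344,127),(401,-344,146),(401,-344,142)]:
    p=K@(R@np.array(X)+t);print(X,np.round(p[:2]/p[2]))
for z in (120,130,142,150): print(z,np.round(atz('wrist',(277,258),z,C),1),'width mm',atz('wrist',(312.5,258),z,C)[0]-atz('wrist',(241.5,258),z,C)[0])
# puck line: near puck centre & far
print('far puck',np.round(atz('wrist',(277,210),112,C)),np.round(atz('wrist',(277,270),112,C)))
E
```

```text
(401, -344, 127) [277. 248.]
(401, -344, 146) [277. 263.]
(401, -344, 142) [277. 259.]
120 [ 401.7 -354.8  120. ] width mm 46.90114300873199
130 [ 401.5 -349.5  130. ] width mm 44.23249643931996
142 [ 401.2 -343.1  142. ] width mm 41.03012055602562
150 [ 400.9 -338.9  150. ] width mm 38.895203300496064
far puck [ 400. -324.  112.] [ 402. -368.  112.]
```

Emit:
move_arm(increments=[[[0, 0, -0.3], [0, 0, 0], 0.1], [[0, 0, -0.25], [0, 0, 0], 0.1], [[0, 0, 0], [0, 0, 0], 1], [[0, 0, 0], [0, 0, 0], 1], [[0, 0, 0], [0, 0, 0], 1], [[0, 0, 0], [0, 0, 0], 1], [[0, 0, 0], [0, 0, 0], 1]])

```text
clock: 6.8
ee_pos: [400.0, -343.6, 181.0]
tool_rot: [-3.14, -0.001, 1.615]
ft_force: [0.2, 0.7, 0.1]
width: 79.8
grip_force: 0.0
```

```bash
python3 - <<'E'
from h import *
C=cam('wrist');im=shot('wrist','w5.png')
s=env.sense();print(s['clock'],np.round(s['ee_pos'],1),np.round(s['tool_rot'],3),s['width'])
for q,z in {'clip':112,'clip_handles':142,'stand_edge':100}.items():
    r=env.place_of('wrist',q)
    if r: print(q,np.round(r[0]['location']),round(r[0]['p'],2),np.round(atz('wrist',r[0]['location'],z,C),1))
cv2.imwrite('pics/w5c.png',cv2.resize(im[180:380,170:380,::-1],None,fx=3,fy=3))
a=cv2.imread('pics/w3c.png').astype(float);b=cv2.imread('pics/w5c.png').astype(float)
print(abs(a-b)[:200].mean())
h=cv2.cvtColor(im,cv2.COLOR_RGB2HSV);m=(h[...,0]<12)&(h[...,1]>190);n,l,st,ce=cv2.connectedComponentsWithStats(m.astype(np.uint8));print(st[st[:,4]>60],)
E
```

```text
6.85 [ 400.1 -343.7  181.2] [-3.140e+00 -1.000e-03  1.615e+00] 84.91132602910663
clip [277. 212.] 0.85 [ 400.5 -343.2  112. ]
clip_handles [274. 226.] 0.96 [ 398.3 -344.1  142. ]
stand_edge [279. 211.] 0.87 [ 402.5 -346.3  100. ]
3.9405238095238095
[[     0      0    560    420 233792]
 [   494    333     54     55   1327]]
```

Emit:
move_arm(increments=[[[0, 0.01, 0.3], [0, 0, 0], 1], [[0, 0, 0.31], [0, 0, 0], 1], [[0, 0, 0], [0, 0, 0], 1], [[0, 0, 0], [0, 0, 0], 1], [[0, 0, 0], [0, 0, 0], 0.2], [[0, 0, 0], [0, 0, 0], 0.15], [[0, 0, 0], [0, 0, 0], 0.15], [[0, 0, 0], [0, 0, 0], 0.15], [[0, 0, 0], [0, 0, 0], 0.15], [[0, 0, 0], [0, 0, 0], 0.15]], newtons=30)

```text
clock: 8.0
ee_pos: [401.5, -344.1, 121.0]
tool_rot: [3.141, 0.0, 1.615]
ft_force: [-0.7, 0.1, 0.1]
width: 13.3
grip_force: 0.0
```

```bash
python3 - <<'E'
from h import *
K,R,t=cam('wrist');im=shot('wrist','w6.png').copy();sc=shot('scene','s6.png').copy()
s=env.sense();T=Ro.from_euler('xyz',s['tool_rot']).as_matrix()
for X in [(0,0,0),(0,0,-18.7),(11,6.5,0),(11,6.5,-20)]:
    w=T@np.array(X)+s['ee_pos'];p=K@(R@w+t);p=p[:2]/p[2];print(X,np.round(p,1),2*(p-[140,150]))
    K2,R2,t2=cam('scene');q=K2@(R2@w+t2);q=q[:2]/q[2];print('   scene',np.round(q,1),5*(q-[205,120]))
for z in(142,147,112):
    q=K2@(R2@np.array([401.5,-344,z])+t2);q=q[:2]/q[2];print(z,np.round(q,1),5*(q-[205,120]))
a=cv2.resize(im[150:420,140:380],(480,540));b=cv2.resize(sc[120:190,205:269],(320,350));b=cv2.copyMakeBorder(b,0,190,0,0,0)
cv2.imwrite('pics/m6.png',np.hstack([a,b])[:,:,::-1])
E
```

```text
(0, 0, 0) [275.9 248. ] [271.7504128  196.04046716]
   scene [231.1 150.3] [130.27892355 151.51893545]
(0, 0, -18.7) [275.9 262.7] [271.73245062 225.30134464]
   scene [230.7 145.6] [128.60697594 128.0732549 ]
(11, 6.5, 0) [286.4 231.8] [292.80724607 163.63715923]
   scene [232.4 151.9] [137.14186907 159.52982757]
(11, 6.5, -20) [287.6 246.1] [295.21883441 192.10109417]
   scene [232.1 146.9] [135.39953462 134.35087833]
142 [230.7 145. ] [128.40042034 125.02403791]
147 [230.6 143.7] [127.94845268 118.67972455]
112 [231.2 152.5] [131.07281433 162.53668833]
```

View pics/m6.png

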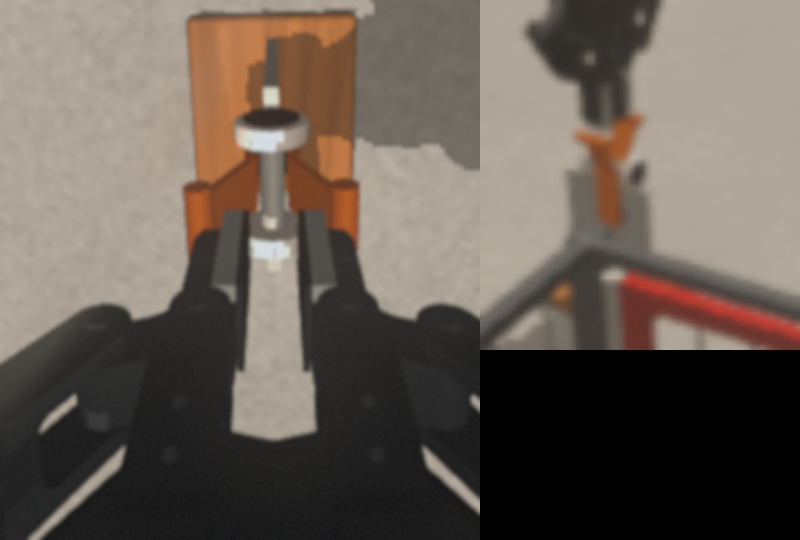

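Emit:
move_arm(increments=[[[0, 0, -0.4], [0, 0, 0], 0.15], [[0, 0, 0], [0, 0, 0], 0.15], [[0, 0, 0], [0, 0, 0], 1], [[0, 0, 0], [0, 0, 0], 1], [[0, 0, 0], [0, 0, 0], 1], [[0, 0, 0], [0, 0, 0], 1], [[0, 0, 0.3], [0, 0, 0], 1], [[0, 0, 0.28], [0, 0, 0], 1], [[0, 0, 0], [0, 0, 0], 1], [[0, 0, 0], [0, 0, 0], 1]])

```text
clock: 9.1
ee_pos: [401.2, -344.0, 102.8]
tool_rot: [-3.14, -0.0, 1.614]
ft_force: [0.8, 0.0, 0.1]
width: 85.5
grip_force: 0.0
```

Emit:
move_arm(increments=[[[0, 0, 0], [0, 0, 0], 0.5], [[0, 0, 0], [0, 0, 0], 0.25], [[0, 0, 0], [0, 0, 0], 0.2], [[0, 0, 0], [0, 0, 0], 0.2], [[0, 0, 0], [0, 0, 0], 0.2]])

```text
clock: 9.6
ee_pos: [406.0, -346.5, 107.6]
tool_rot: [3.132, 0.006, 1.616]
ft_force: [1.9, 1.3, 13.9]
width: 22.2
grip_force: 30.5
```

Emit:
move_arm(increments=[[[0, 0.03, -0.05], [0, 0, 0], 0.2], [[0, 0, 0], [0, 0, 0], 0.2], [[0, 0, -0.2], [0, 0, 0], 0.2], [[0, 0, -0.3], [0, 0, 0], 0.2], [[0, 0, -0.4], [0, 0, 0], 0.2], [[0, 0, -0.2], [0, 0, 0], 0.2], [[0, 0, 0], [0, 0, 0], 0.2], [[0, 0, 0], [0, 0, 0], 0.2]])

```text
clock: 10.4
ee_pos: [404.0, -343.4, 217.0]
tool_rot: [-3.141, -0.001, 1.615]
ft_force: [-0.6, -0.2, -2.1]
width: 22.4
grip_force: 29.5
```

```bash
python3 - <<'E'
from h import *
C=cam('wrist');im=shot('wrist','w7.png');sc=shot('scene','s7.png')
s=env.sense();print(s['clock'],np.round(s['ee_pos'],1),np.round(s['tool_rot'],3),s['width'],s['grip_force'],s['ft_force'])
o=[]
for q in ['clip','clip_handles','stand_edge']:
  for n in('wrist','scene'):
    r=env.place_of(n,q)
    if r: print(q,n,np.round(r[0]['location']),round(r[0]['p'],2))
    if r: o.append((n,r[0]['location']))
a=cv2.resize(im[150:420,140:380],(480,540));b=cv2.resize(sc[95:190,205:269],(320,475));b=cv2.copyMakeBorder(b,0,65,0,0,0)
cv2.imwrite('pics/m7.png',np.hstack([a,b])[:,:,::-1])
E
```

```text
10.5 [ 403.6 -342.8  215.9] [-3.139e+00 -3.000e-03  1.615e+00] 22.442681360233316 29.512970745563507 [-0.46936922 -0.57968141 -0.55745305]
clip wrist [272. 245.] 0.94
clip scene [231. 128.] 0.71
clip_handles wrist [272. 273.] 0.89
clip_handles scene [229. 117.] 0.65
stand_edge wrist [275. 200.] 0.89
stand_edge scene [232. 152.] 0.54
```

View pics/m7.png

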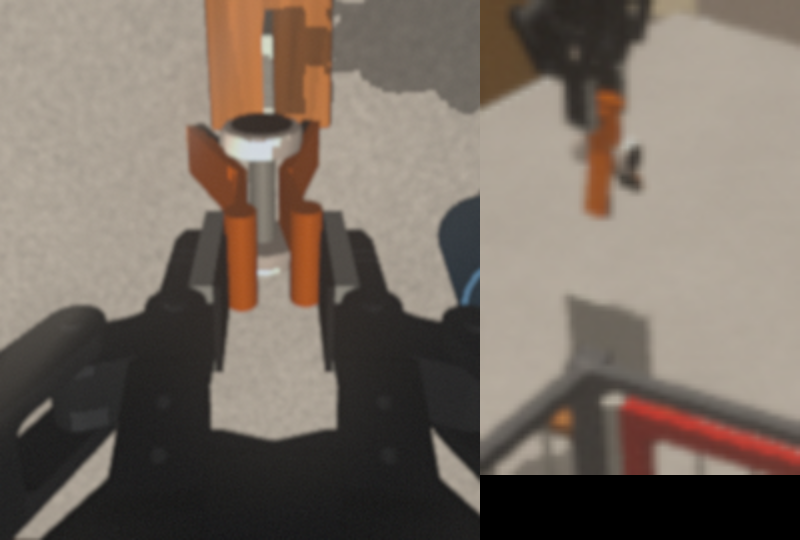

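```bash
python3 - <<'E'
from h import *
plan([(455,-200,290,1.62),(470,0,292,1.65),(535,165,292,1.67)],.2)
E
```

```text
[[[0.35,0.14,-0.18],[0,0,-0.0004],0.2],[[0.36,0.15,-0.18],[0,0,-0.0005],0.2],[[0.35,0.14,-0.19],[0,0,-0.0004],0.2],[[0.35,0.14,-0.18],[0,0,-0.0004],0.2],[[0.4,0.05,-0.0],[0,0,-0.0019],0.2],[[0.4,0.05,-0.01],[0,0,-0.0019],0.2],[[0.39,0.06,-0.0],[0,0,-0.0019],0.2],[[0.4,0.06,-0.0],[0,0,-0.002],0.2],[[0.4,0.06,-0.01],[0,0,-0.0019],0.2],[[0.4,0.19,0.0],[0,0,-0.0016],0.2],[[0.4,0.2,0.0],[0,0,-0.0016],0.2],[[0.39,0.2,0.0],[0,0,-0.0016],0.2]]
[[[0.4,0.2,0.0],[0,0,-0.0015],0.2]]
end [535.4  165.38 292.26   1.67]
```

Emit:
move_arm(increments=[[[0.35, 0.14, -0.18], [0, 0, -0.0004], 0.2], [[0.36, 0.15, -0.18], [0, 0, -0.0005], 0.2], [[0.35, 0.14, -0.19], [0, 0, -0.0004], 0.2], [[0.35, 0.14, -0.18], [0, 0, -0.0004], 0.2], [[0.4, 0.05, 0], [0, 0, -0.0019], 0.2], [[0.4, 0.05, -0.01], [0, 0, -0.0019], 0.2], [[0.39, 0.06, 0], [0, 0, -0.0019], 0.2], [[0.4, 0.06, 0], [0, 0, -0.002], 0.2], [[0.4, 0.06, -0.01], [0, 0, -0.0019], 0.2], [[0.4, 0.19, 0.0], [0, 0, -0.0016], 0.2], [[0.4, 0.2, 0.0], [0, 0, -0.0016], 0.2], [[0.39, 0.2, 0.0], [0, 0, -0.0016], 0.2]])

```text
clock: 12.0
ee_pos: [519.8, 125.3, 292.9]
tool_rot: [3.141, -0.001, 1.666]
ft_force: [-0.1, -1.3, -0.6]
width: 22.3
grip_force: 29.6
```

Emit:
move_arm(increments=[[[0.4, 0.2, 0.0], [0, 0, -0.0015], 0.2], [[0, 0, 0], [-0.03, 0, 0], 0.2], [[0, 0, 0], [0, 0, 0], 0.2], [[0, 0, 0], [0, 0, 0], 0.2]])

```text
clock: 12.4
ee_pos: [535.6, 164.8, 292.8]
tool_rot: [3.048, 0.001, 1.67]
ft_force: [-0.1, -0.2, -0.2]
width: 22.1
grip_force: 29.8
```

```bash
python3 - <<'E'
from h import *
C=cam('wrist');im=shot('wrist','w8.png')
s=env.sense();print(s['clock'],np.round(s['ee_pos'],1),np.round(s['tool_rot'],3),s['width'],s['grip_force'])
for q,z in {'tab_edge':100,'clip':296,'clip_handles':332,'lip_top':157,'bolt_knob':195}.items():
    r=env.place_of('wrist',q)
    if r: print(q,np.round(r[0]['location']),round(r[0]['p'],2),np.round(atz('wrist',r[0]['location'],z,C),1))
h=cv2.cvtColor(im,cv2.COLOR_RGB2HSV);m=((h[...,0]>105)&(h[...,0]<125)&(h[...,1]>140)).astype(np.uint8)
n,l,st,ce=cv2.connectedComponentsWithStats(m)
for i in range(1,n):
    if st[i,4]>60:
        ys,xs=np.where(l==i);print(st[i],cv2.minAreaRect(np.c_[xs,ys].astype(np.float32)),'V',h[...,2][l==i].mean())
        v=h[...,2]
        for thr in (120,):
            b=(l==i)&(v>np.percentile(v[l==i],60));yy,xx=np.where(b);r=cv2.minAreaRect(np.c_[xx,yy].astype(np.float32));print('bright',r,[np.round(atz('wrist',c,100,C)) for c in cv2.boxPoints(r)])
E
```

```text
12.45 [536.4 164.3 293.9] [ 3.046 -0.     1.669] 22.385785917761705 29.77853626012802
tab_edge [289. 118.] 0.81 [562.1 239.7 100. ]
clip [271. 242.] 0.76 [531.8 170.3 296. ]
clip_handles [276. 272.] 0.96 [531.2 170.4 332. ]
bolt_knob [170. 148.] 0.37 [449.2 207.4 195. ]
[282  85   4  60 201] ((283.5, 114.5), (59.0, 3.0), 90.0) V 177.06965174129354
bright ((283.4999694824219, 110.99998474121094), (0.9999998807907104, 51.99999237060547), 0.0) [array([557., 218., 100.]), array([551., 275., 100.]), array([552., 275., 100.]), array([558., 218., 100.])]
[291  89   5  50 172] ((292.9999694824219, 113.49998474121094), (48.99999237060547, 3.999999523162842), 90.0) V 177.6453488372093
bright ((293.5, 113.5), (47.0, 3.0), 90.0) [array([562., 271., 100.]), array([565., 271., 100.]), array([571., 219., 100.]), array([568., 219., 100.])]
```

```bash
python3 - <<'E'
from h import *
im=cv2.imread('pics/w8.png')[:,:,::-1]
for r in (82,86,90,100,115,130,142,148): print(r,[''.join('%02x'%(c//1) for c in p) for p in im[r,278:302]])
E
```

```text
82 ['b4b3aa', 'b3b3aa', 'afb0a6', 'abaca7', 'a8aca9', 'a9adac', 'a8acad', 'a9adab', 'adafa9', 'b0b0a9', 'b0b0a7', 'b0b0a8', 'afaea6', 'aeaea5', 'aeaea5', 'aeada5', 'acaca3', 'acaca4', 'abaca5', 'adada6', 'acaca5', 'aeada6', 'adaea5', 'adaea6']
86 ['6a6e71', '52585d', '424a57', '41597b', '4873a8', '4a7cb7', '4e7db7', '6889b3', '909cab', 'a8aca8', 'acafa8', 'adafa8', 'acaea8', 'aaaca8', 'a9aba8', 'a9aca8', 'a8aaa8', 'a7aba7', 'a8aca7', 'abaca5', 'aeada7', 'aeaea5', 'aeaea6', 'afaea6']
90 ['3d4451', '3c4551', '3e4757', '41597b', '4a74aa', '4d7eb8', '4c7cb6', '4975ab', '456690', '405a7a', '405575', '415776', '425979', '44638b', '4a75a9', '4a7bb5', '4a7bb5', '4f7cb6', '6b88b3', '939dac', 'aaaba6', 'aeaea5', 'aeaea6', 'acaea7']
100 ['3a4450', '3a434f', '3d4857', '41597c', '4975ab', '4c7db8', '4d7db8', '4d79ae', '466892', '415a7b', '415877', '425979', '435b7a', '425f85', '486f9e', '4d7ab1', '4d7cb5', '507bb3', '758bb0', 'a1a5aa', 'afada4', 'adaea4', 'acaca3', 'abaca4']
115 ['3b4352', '3c4551', '3c4657', '425a7c', '4a74a8', '4f7eb8', '4f7eb8', '4e78ac', '486790', '445c7c', '425876', '435a77'
[... 156 characters left out ...]
 '41546f', '496d9a', '4c79b1', '4f7db6', '4c75aa', '486791', '425a7a', '425774', '415775', '405675', '436289', '4a73a7', '4a79b1', '4878b1', '527aae', '778aa7', 'a0a3a4', 'aaaaa1', 'abaaa2', 'aaaba3', 'aaa9a2']
142 ['686c6e', '495159', '3e4655', '3f516e', '466a98', '4a77b0', '4c7cb5', '567aaa', '6a788d', '747674', '71716b', '6e6e69', '6e6f6a', '71716b', '74746e', '75746f', '72726c', '70726b', '70716b', '70706c', '71706c', '706f6c', '6f6f6b', '71706c']
148 ['72736e', '73736d', '72726d', '73746d', '71716c', '727370', '717370', '727270', '73736f', '72726c', '71726c', '73736e', '71726d', '71706c', '72726d', '70706c', '70706c', '71726d', '6f706b', '6f706b', '70716b', '6f706a', '6f706b', '6e6d69']
```

```bash
cat >> h.py <<'E'
def plan2(wps,grip,step=46,p=None,yaw=None,nd=3):
    s=env.sense();R=Ro.from_euler('xyz',s['tool_rot']);p=np.array(s['ee_pos'] if p is None else p,float);rows=[]
    for w in wps:
        w=np.array(w,float);n=max(1,int(np.ceil(np.linalg.norm(w-p)/step)));p0=p.copy()
        for i in range(1,n+1):
            l=np.round(R.inv().apply(p0+(w-p0)*i/n-p)/100,nd);rows.append([l.tolist(),[0,0,0],grip]);p=p+R.apply(l*100)
    print(str(rows).replace(' ',''),'end',np.round(p,1))
E
python3 - <<'E'
from h import *
plan2([(554,233,292),(554,233,182)],.2)
E
```

```text
[[[0.333,0.119,0.022],[0,0,0],0.2],[[0.332,0.12,0.023],[0,0,0],0.2],[[-0.0,-0.035,0.365],[0,0,0],0.2],[[-0.001,-0.036,0.365],[0,0,0],0.2],[[0.0,-0.035,0.365],[0,0,0],0.2]] end [554. 233. 182.]
```

Emit:
move_arm(increments=[[[0.333, 0.119, 0.022], [0, 0, 0], 0.2], [[0.332, 0.12, 0.023], [0, 0, 0], 0.2], [[0, -0.035, 0.365], [0, 0, 0], 0.2], [[0, -0.035, 0.365], [0, 0, 0], 0.2], [[0, -0.035, 0.365], [0, 0, 0], 0.2], [[0, 0, 0], [0, 0, 0], 0.2], [[0, 0, 0], [0, 0, 0], 0.2], [[0, 0, 0], [0, 0, 0], 0.2]])

```text
clock: 13.5
ee_pos: [555.2, 234.2, 183.8]
tool_rot: [3.042, -0.002, 1.67]
ft_force: [0.4, 0.2, -1.1]
width: 22.2
grip_force: 29.9
```

```bash
python3 - <<'E'
from h import *
C=cam('wrist');im=shot('wrist','w9.png');shot('scene','s9.png');shot('top','t9.png')
s=env.sense();print(s['clock'],np.round(s['ee_pos'],1),np.round(s['tool_rot'],3),s['width'],s['grip_force'],s['ft_force'])
for n in('wrist','scene','top'):
  for q,z in {'tab_edge':100,'clip':186,'clip_handles':221}.items():
    r=env.place_of(n,q)
    if r: print(n,q,np.round(r[0]['location']),round(r[0]['p'],2),np.round(atz(n,r[0]['location'],z,C if n=='wrist' else None),1))
h=cv2.cvtColor(im,cv2.COLOR_RGB2HSV);m=((h[...,0]>100)&(h[...,0]<125)&(h[...,1]>110)&(h[...,2]>130)).astype(np.uint8)
n,l,st,ce=cv2.connectedComponentsWithStats(m)
for i in range(1,n):
    if st[i,4]>40: print(st[i],ce[i])
for r in range(60,260,8): print(r,np.where(m[r])[0][[0,-1]] if m[r].any() else '',end=';')
E
```

```text
13.65 [554.6 234.1 183.2] [ 3.043e+00 -2.000e-03  1.670e+00] 22.690612342167935 29.869244992733 [ 0.0228971  -0.37248474 -1.52195819]
wrist tab_edge [270. 195.] 0.95 [557.4 245.3 100. ]
wrist clip [272. 242.] 0.87 [552.2 239.  186. ]
wrist clip_handles [273. 275.] 0.9 [549.7 237.  221. ]
scene tab_edge [360. 242.] 0.75 [558.7 236.5 100. ]
scene clip [366. 216.] 0.67 [550.4 236.9 186. ]
scene clip_handles [364. 205.] 0.62 [557.6 229.2 221. ]
top tab_edge [211. 222.] 0.68 [552.4 236.9 100. ]
top clip [235. 220.] 0.56 [549.1 149.9 186. ]
top clip_handles [204. 217.] 0.38 [553.  234.2 221. ]
[279 148   7  10  61] [282.04918033 152.55737705]
[264 159   7  14  90] [266.9        165.33333333]
60 ;68 ;76 ;84 ;92 ;100 ;108 ;116 ;124 ;132 ;140 ;148 [282 284];156 [279 285];164 [264 269];172 [267 269];180 ;188 ;196 ;204 ;212 ;220 ;228 ;236 ;244 ;252 ;
```

View pics/w9.png

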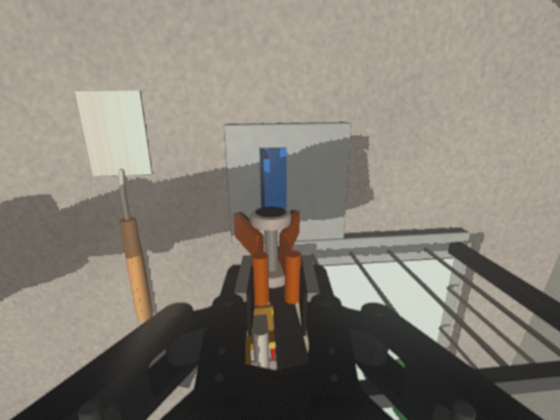

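```bash
python3 - <<'E'
from h import *
im=cv2.imread('pics/w9.png')[:,:,::-1];C=cam('wrist')
for r in (144,147,150,154,166,180,200): print(r,' '.join('%d,%d'%(p[0],p[2]) for p in im[r,256:292].astype(int)))
for px in [(260,148),(265,148),(270,148),(265,205),(283,150),(287,205)]: print(px,np.round(atz('wrist',px,100,C),1),np.round(atz('wrist',px,20,C),1))
E
```

```text
144 170,163 173,162 174,165 177,167 177,168 178,169 178,168 177,168 176,167 175,167 176,167 176,168 176,167 175,167 174,166 174,166 175,166 175,167 175,166 175,167 172,164 173,164 173,165 173,165 173,165 172,164 172,164 173,166 172,165 173,165 172,164 173,164 172,164 172,163 172,163 172,164
147 172,164 173,164 165,159 147,148 138,138 137,136 139,139 138,139 139,144 140,154 141,159 139,154 133,139 129,133 130,133 130,133 130,133 128,132 129,137 129,139 131,144 130,145 129,143 127,142 127,144 128,149 126,150 126,150 125,150 129,153 147,157 165,161 173,165 171,163 170,163 172,165
150 173,165 173,166 160,160 117,136 74,99 66,80 68,80 67,81 71,95 71,113 73,125 74,127 73,122 73,121 73,121 72,120 72,120 72,120 71,118 70,118 72,120 69,117 70,121 72,138 75,166 78,178 76,178 77,181 74,179 86,179 125,174 162,167 174,165 172,163 171,164 171,164
154 174,166 174,167 161,164 121,146 79,108 67,85 69,83 70,83 69,82 69,82 69,91 72,106 75,120 72,120 73,122 71,120 72,120 72,121 70,120 70,120 70,120 68,118 68,121 70,141 76,170 78,180 77,181 75,181 74,180 78,177 91,155 116,128 136,129 141,134 140,134 140,
[... 392 characters left out ...]
117 55,116 58,119 57,117 58,119 56,118 54,117 55,117 55,116 55,117 53,116 53,116 59,116 81,113 103,107 109,105 111,105 109,105 110,106
200 108,103 109,104 109,103 108,106 90,97 64,80 48,68 46,68 49,86 53,109 52,115 55,116 56,116 51,113 54,115 53,114 51,113 52,113 51,113 52,113 53,114 52,114 53,114 54,115 54,115 51,112 54,114 51,114 52,116 57,113 80,111 102,106 108,103 109,105 107,103 109,104
(260, 148) [542.4 285.  100. ] [546.6 275.4  20. ]
(265, 148) [546.5 285.3 100. ] [552.  275.9  20. ]
(270, 148) [550.6 285.7 100. ] [557.5 276.4  20. ]
(265, 205) [550.7 236.1 100. ] [557.6 210.8  20. ]
(283, 150) [561.6 285.  100. ] [572.  275.4  20. ]
(287, 205) [570.2 237.4 100. ] [583.3 212.5  20. ]
```

Emit:
move_arm(increments=[[[0.02, -0.03, 0.3], [0, 0, 0], 0.2], [[0, -0.03, 0.3], [0, 0, 0], 0.2], [[0, -0.01, 0.1], [0, 0, 0], 0.2], [[0, 0, 0.02], [0, 0, 0], 0.2], [[0, 0, 0], [0, 0, 0], 0.2], [[0, 0, 0], [0, 0, 0], 0.2]])

```text
clock: 14.7
ee_pos: [553.3, 235.9, 109.6]
tool_rot: [3.046, -0.001, 1.67]
ft_force: [-0.9, 0.6, -1.4]
width: 22.3
grip_force: 29.9
```

```bash
python3 - <<'E'
from h import *
C=cam('wrist');im=shot('wrist','w10.png');shot('scene','s10.png')
s=env.sense();print(s['clock'],np.round(s['ee_pos'],1),np.round(s['tool_rot'],3),s['width'],s['grip_force'],s['ft_force'])
for n in('wrist','scene'):
  for q,z in {'tab_edge':100,'clip':113,'clip_handles':148}.items():
    r=env.place_of(n,q)
    if r: print(n,q,np.round(r[0]['location']),round(r[0]['p'],2),np.round(atz(n,r[0]['location'],z,C if n=='wrist' else None),1))
# blue vs orange at some rows
for r in range(130,262,10): print(r,''.join('B' if (p[2]>p[0]+20) else 'O' if p[0]>p[2]+60 else 'w' if p.min()>150 else '.' for p in im[r,215:335].astype(int)))
E
```

```text
14.8 [553.2 235.9 109.5] [ 3.046e+00 -1.000e-03  1.670e+00] 21.942290360981797 29.891795217990875 [ 0.41861144 -0.2093897  -0.94471463]
wrist tab_edge [281. 230.] 0.85 [556.6 244.3 100. ]
wrist clip [272. 247.] 0.78 [550.5 238.4 113. ]
wrist clip_handles [274. 274.] 0.86 [548.3 240.3 148. ]
scene tab_edge [359. 243.] 0.83 [563.3 234.3 100. ]
scene clip [359. 238.] 0.7 [558.7 229.7 113. ]
scene clip_handles [361. 229.] 0.47 [562.1 232.8 148. ]
130 wwwww...................................................................................................................
140 wwww...wwwwwwwwwwwwwwwwwwwwwwwwwwwwwwwwwwwwwwwwwwwwwwwwwwwwwwwwwwwwwwwwwwwwwwwwwwwwwwwwwwwwwwwwwwwwwwwwwwwwwwwwwwwwwwwww
150 w.www...wwwwwwwwwwwwwwwwwwwwwwwwwwwwwwwwwwwwwwwwwwwwwwwwwwwwwwwwwwwwwwwwwwwwwwwwwwwwwwwwwwwwwwwwwwwwwwwwwwwwwwwww.......
160 wwwwww..wwwwwwwwwwwwwwwwwwwwwwwwwwwwwwwwwwwwwwwwww........BBB....BBBBBBBBBBBBBBBBBBBBB..................................
170 wwww.....wwwwwwwwwwwwwwwwwwwwwwwwwwwwwwwwwwwwwwww..BBB......BBBBBBBBBBBBBBBBBBBBBBBBB...................................
180 ........................
[... 396 characters left out ...]
............................BBBBB..........................................
220 ....................OOOOOOO..................................................OOOOOOO....................................
230 ....................OOOOOOOOOOOOOOOOOOOOOO.....................BBB...OOOOOOOOOOOOOOO....................................
240 ........................OOOOOOOOOOOOOOOOOOOOOOOO...............B..OOOOOOOOOOOOOO........................................
250 .................................OOOOOOOOOOOOOOO...............B..OO.OOOOOOO.........wwwwwwwwwwwwwwwwwwwwwwwwwwwwwwwwwww
260 ...........w.........................OOOOOOOOOOOOOOOO.............OOOOOOOOOOOOOOOOOOOO............wwwwwwwwwwwwwwwwwwwwww
```

Emit:
move_arm(increments=[[[0, 0.02, 0.015], [0, 0, 0], 0.2], [[0, 0, 0], [0, 0, 0], 0.3], [[0, 0, 0], [0, 0, 0], 0.4], [[0, 0, 0], [0, 0, 0], 0.5], [[0, 0, 0], [0, 0, 0], 0.6], [[0, 0, 0], [0, 0, 0], 0.75], [[0, 0, 0], [0, 0, 0], 1], [[0, 0, 0], [0, 0, 0], 1], [[0, 0, 0], [0, 0, 0], 1], [[0, 0.04, -0.4], [0, 0, 0], 1], [[0, 0.04, -0.4], [0, 0, 0], 1], [[0, 0, 0], [0.03, 0, 0], 1]])

```text
clock: 16.3
ee_pos: [556.7, 238.2, 195.4]
tool_rot: [3.132, -0.006, 1.673]
ft_force: [1.1, 0.4, 1.7]
width: 85.4
grip_force: 0.0
```

```bash
python3 - <<'E'
from h import *
s=env.sense()
C=cam('wrist');im=shot('wrist','w11.png');shot('scene','s11.png');shot('top','t11.png')
s=env.sense();print(s['clock'],np.round(s['ee_pos'],1),np.round(s['tool_rot'],3),s['width'],s['grip_force'],s['ft_force'])
for n in('wrist','scene','top'):
  for q,z in {'tab_edge':100,'clip':113,'clip_handles':142}.items():
    r=env.place_of(n,q)
    if r: print(n,q,np.round(r[0]['location']),round(r[0]['p'],2),np.round(atz(n,r[0]['location'],z,C if n=='wrist' else None),1))
for r in range(130,300,8): print(r,''.join('B' if (p[2]>p[0]+20) else 'O' if p[0]>p[2]+60 else 'w' if p.min()>150 else '.' for p in im[r,215:335].astype(int)))
E
```

```text
16.45 [556.2 235.5 187.1] [3.141e+00 1.000e-03 1.669e+00] 85.3971760355204 0.0 [-0.86109749 -0.24408699 -0.55497178]
wrist tab_edge [274. 180.] 0.73 [553.4 260.4 100. ]
wrist clip [273. 206.] 0.88 [555.1 239.  113. ]
wrist clip_handles [271. 222.] 0.83 [553.8 235.1 142. ]
scene tab_edge [362. 239.] 0.72 [544.8 233.2 100. ]
scene clip [357. 239.] 0.61 [566.3 228.7 113. ]
scene clip_handles [364. 227.] 0.77 [543.7 233.1 142. ]
top tab_edge [207. 221.] 0.63 [555.2 248.8 100. ]
top clip [242. 219.] 0.52 [560.8 138.2 113. ]
top clip_handles [208. 219.] 0.62 [556.  236.6 142. ]
130 ........................wwwwwwwwwwwwwwwwwwwwwwwwwwwwwwwwwwwwwwwwwwwwwwwwwwwwwwwwwwwwwwwwwwwwwwwwwwwwwwwwwwwwwwwwwwwww.ww
138 .........................wwwwwwwwwwwwwwwwwwwwwwwwwwwwwwwwwwwwwwwwwwwwwwwwwwwwwwwwwwwwwwwwwwwwwwwwwwwwwwwwwwwwwwwwwwwwwww
146 .........................wwwwwwwwwwwwwwwwwwwwwwwwwwwwwwwwwwwwwwwwwwwwwwwwwwwwwwwwwwwwwwwwwwwwwwwwwwwwwwwwwwwwwwwwwwwwwww
154 .........................wwwwwwwwwwwwwwwwwwwwwwwwwwwwww.....BBBBBBBBBBBBBBBBBBBBBBBwwwwwwwwwwwwwwwwwwwwww..ww...........
162 .................
[... 1528 characters left out ...]
...........................................................................
266 ........................................................................................................................
274 ...................................................................................................................wwwww
282 ..............................................................................................................www....www
290 ..............................................................................................................wwwww.....
298 ..............................................................................................................wwwwwwww..
```

```bash
python3 - <<'E'
from h import *
plan([(553,232,265,1.67),(514,45,290,1.67)],1)
E
```

```text
[[[-0.02,-0.01,-0.39],[0,0,0.0],1],[[-0.02,-0.01,-0.39],[0,0,0.0001],1],[[-0.36,-0.11,-0.05],[0,0,-0.0],1],[[-0.37,-0.12,-0.05],[0,0,-0.0],1],[[-0.36,-0.11,-0.05],[0,0,-0.0],1],[[-0.37,-0.12,-0.05],[0,0,-0.0],1],[[-0.36,-0.11,-0.05],[0,0,-0.0],1]]
end [514.4   45.09 290.35   1.67]
```

Emit:
move_arm(increments=[[[-0.02, -0.01, -0.39], [0, 0, 0], 1], [[-0.02, -0.01, -0.39], [0, 0, 0], 1], [[-0.36, -0.11, -0.05], [0, 0, 0], 1], [[-0.37, -0.12, -0.05], [0, 0, 0], 0.8], [[-0.36, -0.11, -0.05], [0, 0, 0], 0.6], [[-0.37, -0.12, -0.05], [0, 0, 0], 0.6], [[-0.36, -0.11, -0.05], [0, 0, 0], 0.6], [[0, 0, 0], [0, 0, 0], 0.6], [[0, 0, 0], [0, 0, 0], 0.6], [[0, 0, 0], [0, 0, 0], 0.6]])

```text
clock: 17.9
ee_pos: [514.8, 46.5, 290.2]
tool_rot: [-3.141, -0.001, 1.672]
ft_force: [-0.7, -0.6, 0.7]
width: 50.7
grip_force: 0.0
```

```bash
python3 - <<'E'
from h import *
C=cam('wrist');im=shot('wrist','w12.png');shot('scene','s12.png')
s=env.sense();print(s['clock'],np.round(s['ee_pos'],1),np.round(s['tool_rot'],3),s['width'])
for n in('wrist','scene'):
  for q,z in {'bolt_knob':195,'lip_top':157,'gate_hinge':165,'clip':112,'clip_handles':142}.items():
    r=env.place_of(n,q)
    if r: print(n,q,np.round(r[0]['location']),round(r[0]['p'],2),np.round(atz(n,r[0]['location'],z,C if n=='wrist' else None),1))
g=im.max(axis=2)
for r in range(150,300,8): print(r,''.join('#' if v<50 else '+' if v<90 else '.' for v in g[r,215:345:1]))
for p in [(276,200),(276,240)]: print(p,np.round(atz('wrist',p,215,C),1))
E
```

```text
18.0 [514.8  46.8 289.9] [-3.141 -0.     1.673] 51.01651106809076
wrist bolt_knob [272. 197.] 0.9 [510.1  51.4 195. ]
wrist lip_top [328. 108.] 0.78 [556.2 134.8 157. ]
wrist gate_hinge [332. 365.] 0.77 [ 607.2 -170.2  165. ]
scene bolt_knob [310. 178.] 0.64 [494.9  32.4 195. ]
scene lip_top [329. 212.] 0.54 [557.3 133.4 157. ]
scene gate_hinge [232. 186.] 0.8 [ 620.  -155.6  165. ]
scene clip [360. 234.] 0.55 [541.5 226.6 112. ]
scene clip_handles [364. 227.] 0.8 [543.6 232.4 142. ]
150 ...............................................................................................++........................+++++++++
158 ...............................................................................................++........................+++++++++
166 ...............................................................................................++....................++++++++++++.
174 ...............................................................................................+........................+++++++++.
182 .....................................................++#######+....
[... 1315 characters left out ...]
...............................................................................++++++++++++++.....
270 +++++++++++++.................................................................................................++++++++++++++++++++
278 ++++++++++++++.................................................................................................+++++#+++++++++++++
286 ++++++++++++++................................................................................................+#++#+++##+++#++++++
294 #+#++#+++++#+..........................................................................................++++....+###############+++
(276, 200) [513.9  55.2 215. ]
(276, 240) [517.7  17.9 215. ]
```

Emit:
move_arm(increments=[[[0.055, -0.03, 0.3], [0, 0, 0], 0.6], [[0, 0, 0.4], [0, 0, 0], 0.6], [[0, 0, 0.35], [0, 0, 0], 0.6], [[0, 0, 0.25], [0, 0, 0], 0.6], [[0, 0, 0], [0, 0, 0], 0.6], [[0, 0, 0], [0, 0, 0], 0.6]])

```text
clock: 19.1
ee_pos: [511.7, 50.1, 161.0]
tool_rot: [3.141, 0.0, 1.67]
ft_force: [-0.0, 0.1, 0.3]
width: 51.5
grip_force: 0.0
```

Emit:
move_arm(increments=[[[0, 0, 0], [0, 0, 0], 0.3], [[0, 0, 0], [0, 0, 0], 0.1], [[0, 0, 0], [0, 0, 0], 0.1], [[0, 0, 0], [0, 0, 0], 0.1], [[0, 0, 0], [0, 0, 0], 0.1]], newtons=40)

```text
clock: 19.6
ee_pos: [511.0, 50.1, 161.9]
tool_rot: [-3.141, -0.001, 1.67]
ft_force: [-3.4, -0.8, 5.5]
width: 16.3
grip_force: 38.8
```

Emit:
move_arm(increments=[[[0, 0, -0.05], [0, 0, 0], 0.1], [[0, 0, -0.06], [0, 0, 0], 0.1], [[0, 0, -0.06], [0, 0, 0], 0.1], [[0, 0, 0], [0, 0, 0], 0.1], [[0, 0, 0], [0, 0, 0], 0.1], [[0, 0, 0], [0, 0, 0], 0.1]])

```text
clock: 20.2
ee_pos: [510.9, 50.1, 177.1]
tool_rot: [-3.141, 0.0, 1.67]
ft_force: [-2.3, -0.8, -1.3]
width: 16.5
grip_force: 39.2
```

```bash
python3 - <<'E'
from h import *
for n in ('wrist','scene','top'): shot(n,n+'13.png')
s=env.sense();print(s['clock'],np.round(s['ee_pos'],1),np.round(s['tool_rot'],3),s['width'],s['ft_force'])
o={}
for n in('scene','top'):
  for q in ['bolt_knob','lip_top','bolt_nose','clip_handles','clip']:
    r=env.place_of(n,q)
    if r: print(n,q,np.round(r[0]['location'],1),round(r[0]['p'],2));o.setdefault(q,[]).append((n,r[0]['location']))
for q,v in o.items():
    if len(v)==2: print(q,np.round(tri(v)[0],1),round(tri(v)[1],1))
E
```

```text
20.35 [511.   50.1 177.1] [-3.141  0.     1.67 ] 16.772365625149547 [-1.69336595 -0.07272402 -1.99666625]
scene bolt_knob [313.2 176. ] 0.64
scene lip_top [331.1 211.2] 0.44
scene bolt_nose [232.6 182.8] 0.7
scene clip_handles [364.2 227.5] 0.52
scene clip [364.3 236.1] 0.77
top clip_handles [207.6 218.2] 0.61
top clip [207.9 222.2] 0.51
clip_handles [557.3 238.2 151.8] 1.6
clip [549.2 241.8 117.9] 1.1
```

Emit:
move_arm(increments=[[[0, 0, -0.015], [0, 0, 0], 0.1], [[-0.06, 0, 0], [0, 0, 0], 0.1], [[-0.08, 0, 0], [0, 0, 0], 0.1], [[-0.08, 0, 0], [0, 0, 0], 0.1], [[0, 0, 0], [0, 0, 0], 0.1]])

```text
clock: 21.35
ee_pos: [513.7, 25.6, 179.1]
tool_rot: [3.141, 0.002, 1.667]
ft_force: [-3.5, -1.5, -1.4]
width: 16.7
grip_force: 39.2
```

Emit:
move_arm(increments=[[[-0.07, 0, 0], [0, 0, 0], 0.1], [[-0.07, 0, 0], [0, 0, 0], 0.1], [[-0.06, 0, 0], [0, 0, 0], 0.1], [[-0.02, 0, 0], [0, 0, 0], 0.1], [[0, 0, 0], [0, 0, 0], 0.1], [[0, 0, 0], [0, 0, 0], 0.1]])

```text
clock: 21.95
ee_pos: [515.8, 6.0, 179.0]
tool_rot: [3.141, 0.001, 1.67]
ft_force: [-3.3, -0.3, -2.3]
width: 16.8
grip_force: 39.2
```

```bash
python3 - <<'E'
from h import *
C=cam('wrist');shot('wrist','w14.png');shot('scene','s14.png');shot('top','t14.png')
s=env.sense();print(s['clock'],np.round(s['ee_pos'],1),np.round(s['tool_rot'],3),s['width'],s['ft_force'])
for n,q,z in [('wrist','bolt_knob',212),('scene','bolt_knob',212),('top','bolt_knob',212),('wrist','lip_top',157),('wrist','bolt_nose',170),('wrist','gate_hinge',165),('top','gate_hinge',165),('scene','gate_hinge',165)]:
    r=env.place_of(n,q)
    if r: print(n,q,np.round(r[0]['location'],1),round(r[0]['p'],2),np.round(atz(n,r[0]['location'],z,C if n=='wrist' else None),1))
E
```

```text
22.1 [515.8   6.1 179. ] [3.141e+00 1.000e-03 1.670e+00] 16.631360456029086 [-2.84354572  0.45919903 -1.77635427]
wrist bolt_knob [276.6 271.4] 0.65 [515.8   9.  212. ]
scene bolt_knob [298.5 170.9] 0.6 [ 5.038e+02 -4.000e-01  2.120e+02]
top bolt_knob [298.1 153.3] 0.27 [740.4 -30.6 212. ]
wrist lip_top [367.6  29.3] 0.71 [554.9 135.4 157. ]
wrist bolt_nose [367.   81.2] 0.78 [556.2 107.5 170. ]
top gate_hinge [343.4 198.9] 0.98 [ 615.1 -165.2  165. ]
scene gate_hinge [234.2 180.4] 0.63 [ 594.9 -166.9  165. ]
```

```bash
python3 - <<'E'
from h import *
H=np.array([612,-165]);s=env.sense();p=s['ee_pos'];y=s['tool_rot'][2];p=p.copy();p[:2]+=[.2,-1.5]
d=p[:2]-H;W=[]
for f in np.arange(1,11)*.028:
    c,q=np.cos(f),np.sin(f);v=H+np.array([[c,-q],[q,c]])@d;W.append((*v,p[2],y+f))
plan(W,.1,nd=3)
E
```

```text
[[[-0.038,-0.049,-0.0],[0,0,-0.0089],0.1],[[-0.023,-0.05,-0.0],[0,0,-0.0089],0.1],[[-0.022,-0.049,-0.0],[0,0,-0.0089],0.1],[[-0.023,-0.05,-0.0],[0,0,-0.009],0.1],[[-0.023,-0.05,-0.0],[0,0,-0.0089],0.1],[[-0.023,-0.049,-0.0],[0,0,-0.0089],0.1],[[-0.022,-0.05,-0.0],[0,0,-0.0089],0.1],[[-0.023,-0.049,-0.0],[0,0,-0.0089],0.1],[[-0.023,-0.05,-0.0],[0,0,-0.0089],0.1],[[-0.023,-0.05,-0.0],[0,0,-0.0089],0.1]]
end [472.81 -28.53 178.97   1.95]
```

Draw the last millimetre first, then the first part of the swing.

Emit:
move_arm(increments=[[[-0.015, 0, 0], [0, 0, 0], 0.1], [[-0.023, -0.05, 0], [0, 0, -0.009], 0.1], [[-0.023, -0.05, 0], [0, 0, -0.009], 0.1], [[-0.023, -0.05, 0], [0, 0, -0.009], 0.1], [[0, 0, 0], [0, 0, 0], 0.1]])

```text
clock: 23.0
ee_pos: [501.5, -3.2, 179.3]
tool_rot: [3.141, -0.002, 1.756]
ft_force: [0.3, 3.3, -2.9]
width: 16.8
grip_force: 39.3
```

Emit:
move_arm(increments=[[[-0.023, -0.05, 0], [0, 0, -0.009], 0.1], [[-0.023, -0.05, 0], [0, 0, -0.009], 0.1], [[-0.023, -0.05, 0], [0, 0, -0.009], 0.1], [[-0.023, -0.05, 0], [0, 0, -0.009], 0.1], [[-0.023, -0.05, 0], [0, 0, -0.009], 0.1], [[-0.023, -0.05, 0], [0, 0, -0.009], 0.1], [[-0.023, -0.05, 0], [0, 0, -0.009], 0.1], [[0, 0, 0], [0, 0, 0], 0.1], [[0, 0, 0], [0, 0, 0], 0.1], [[0, 0, 0], [0, 0, 0], 0.1]])

```text
clock: 24.0
ee_pos: [472.1, -27.9, 178.8]
tool_rot: [-3.142, -0.001, 1.953]
ft_force: [-0.9, 5.2, -0.5]
width: 16.8
grip_force: 39.4
```

```bash
python3 - <<'E'
from h import *
C=cam('wrist');w=shot('wrist','w15.png');shot('scene','s15.png');t=shot('top','t15.png')
s=env.sense();print(s['clock'],np.round(s['ee_pos'],1),np.round(s['tool_rot'],3),s['width'],s['ft_force'])
for n,q,z in [('wrist','bolt_knob',212),('scene','bolt_knob',212),('wrist','bolt_nose',165),('scene','bolt_nose',165),('top','bolt_nose',165),('top','gate_hinge',165),('scene','clip_handles',142),('top','clip_handles',142),('scene','clip',112),('wrist','clip',112)]:
    r=env.place_of(n,q)
    if r: print(n,q,np.round(r[0]['location'],1),round(r[0]['p'],2),np.round(atz(n,r[0]['location'],z,C if n=='wrist' else None),1))
def red(im):
    h=cv2.cvtColor(im,cv2.COLOR_RGB2HSV);return ((h[...,0]<6)|(h[...,0]>174))&(h[...,1]>150)&(h[...,2]>80)
for f in('top0','t15'):
    m=red(cv2.imread(f'pics/{f}.png')[:,:,::-1]);m[:170]=0;m[250:]=0;m[:,:220]=0;m[:,360:]=0
    ys,xs=np.where(m);v=cv2.fitLine(np.c_[xs,ys].astype(np.float32),cv2.DIST_HUBER,0,.01,.01).ravel();print(f,len(xs),xs.min(),xs.max(),v,np.arctan2(v[1],v[0]))
    for x in (xs.min(),xs.max()):
        y=ys[xs==x].mean();print('  ',x,y,np.round(atz('top',(x,y),195),1))
E
```

```text
24.15 [472.1 -27.8 178.8] [-3.141e+00 -1.000e-03  1.954e+00] 16.427469751982258 [-0.79092778  4.72739891 -1.79670195]
wrist bolt_knob [276.2 271.1] 0.94 [471. -25. 212.]
scene bolt_knob [361.9 227.9] 0.57 [631.9 259.6 212. ]
wrist bolt_nose [365.7  80.6] 0.7 [482.8  81.7 165. ]
top bolt_nose [260.6 239.9] 0.61 [493.3  77.7 165. ]
top gate_hinge [339.6 199.1] 0.83 [ 614.5 -154.   165. ]
scene clip_handles [362.3 227.2] 0.7 [546.9 230.5 142. ]
top clip_handles [207.1 220.2] 0.65 [552.7 240.4 142. ]
top0 177 244 340 [ 9.9575680e-01 -9.2023566e-02  3.0189426e+02  2.0394211e+02] -0.092153944
   244 210.0 [577.5 124.5 195. ]
   340 201.5 [ 603.1 -151.4  195. ]
t15 235 252 340 [  0.92953265  -0.36873987 301.47333    216.31296   ] -0.377653
   252 236.5 [501.4 100.4 195. ]
   340 202.0 [ 601.6 -151.4  195. ]
```

```bash
python3 - <<'E'
from h import *
print(env.close_job())
E
```

```text
the job is handed in; nothing more can be done
None
```

The clip is on the blue tab, upright and within a few millimetres of the middle. The bolt was raised about 17 mm and drawn fully back. I handed the job in after about 24 s with the arm holding the gate about 8 cm ajar. The first two tries at the clip closed on nothing and did not visibly disturb it.

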